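Slide the workpiece carrier home on the fixture rail

TASK

Slide the blue workpiece carrier onto the dark steel T-rail, notched end first, and push it fully home against the end stop so that the spring balls of the rail snap into it and hold it. Let go of it, and leave the other things on the bench where they are.

Things in the scene. Friction and masses are not known exactly. Their poses are not given: they have to be found in the camera images.
- carrier: Loose blue workpiece carrier on the table: 110 mm long (x), 84 mm wide (y), block 40 mm high, about 0.55 kg. Origin at the centre of its underside; +x points to its front, the notched end. Four white discs on top stand 8 mm above the block near its corners. It slides flat on the table over the rail.
- carrier_handle (a point): middle of the carrier's black handle bar, 56 mm above its underside. Bar 60 mm long along the carrier's x, 22 mm wide along y, from z = 40 to 72 mm, over the carrier's centre
- carrier_tail (a point): middle of the push zone on the carrier's flat back face: 55 mm behind its origin, 44 mm above its underside. The back is an upright push plate 84 mm wide, 8 mm thick, rising 20 mm above the block to z = 60 mm; its upper part, z 29 to 60 mm, is solid across. A pusher must stay above z = 26 mm, or it meets the rail before the carrier is home
- carrier_slot (a point): front mouth of the carrier's T-slot, 55 mm ahead of its origin at the underside. The slot runs along x right through, open below: 40 mm wide up to z = 15 mm, 52 mm wide from there to z = 29 mm; the lower part is flared at this mouth to 54 mm. Midway along, at x = 0, each lower lip has a recess 20 mm long for a spring ball
- carrier_notch (a point): middle of the notch in the top edge of the carrier's front, 18 mm wide, 26 mm deep along x, z 29 to 40 mm; the end stop's tongue goes in here
- rail: Dark steel T-rail with an end stop across its end, fixed to the table. Origin on the table at the seat: the carrier is home when its origin is here with the same x axis. +x runs from the rail's tip to the end stop. Stem 36 mm wide, head 48 mm wide (z 18 to 26 mm), full width from x = -75 mm on, tapering from there to 20 mm at the tip, x = -125 mm. The carrier enters only from the tip
- rail_mouth (a point): tip of the rail, at x = -125 mm in the rail's frame, 13 mm above the table
- rail_stop (a point): middle of the end stop's face, x = 56.5 mm in the rail's frame (1.5 mm beyond the front of the seated carrier), z = 31 mm. The stop is 110 mm wide, 34 mm thick, 62 mm high. A yellow tongue 10 mm wide reaches back from it to x = 34.5 mm at z 34 to 46 mm; a carrier put on backwards is stopped short by it
- detent_left (a joint): spring ball on the +y side of the rail at x = 0: travel in m, 0 when fully out (nothing over it, or resting in the carrier's recess), about 0.003 (0.001 to 0.005) while the carrier's lip presses it in. A push takes some 3 N, about 12 N to get the lips over the balls, 6 N on over them, and rises steeply at the end stop
- detent_right (a joint): the same on the -y side
- wheel1: white plastic flanged wheel, 64 mm across, 30 mm high, lying flat; origin under its centre. Bystander at the far side
- wheel2: as wheel1; bystander at the far side
- wheel3: as wheel1; bystander on the robot's side of the rail
- driver: screwdriver lying flat, bystander on the robot's side of the rail
- oiler: yellow bottle 44 mm across, 110 mm high, standing; bystander
- spanner: wrench lying flat, bystander on the robot's side

How it is judged:
By the outcome, as a careful person would: the job done as asked, in the order asked, and still so for the second after the job is handed in, with the robot touching nothing.
It also fails if it takes over 56 s, if anything falls off the work surface, if the arm or the gripper's body presses on something with over 40 N, if the wrist force passes 120 N, or if a joint passes its speed limit or range.

ROBOT

A 6-joint arm with a two-finger parallel gripper is mounted at the origin on the work surface. World frame = base frame: x ahead of the robot, y to its left, z up, the work surface at z = 0. Lengths are in m, angles in degrees, forces in N, time in s.
With the tool pointing down it reaches from about 0.325 to 1 m from the base axis. Payload 5.1 kg.
Tool frame: the origin (TCP) lies at the very end of the fingers, on their centre line; the grasp point (between the pads) lies 19 mm behind it; z points along the fingers, y is the direction in which the jaws open and shut (so a half turn about z gives the same grasp; the last joint's range is limited). The gripper opens to 85 mm and grips with 20 to 120 N. Pads are 22 mm wide; open, the fingers measure 114 mm over their backs; the gripper's body (76 mm by 85 mm) begins 54 mm behind the grasp point. The pads swing forward as they close: fully open they stand 13 mm farther back than shut.
Start: joints at [-75.493, 7.093, 94.555, -0, 78.352, -4.733], TCP at [0.214, -0.614, 0.231] pointing down, gripper open.
Joint ranges: [-149.61, 149.61], [-58.7, 133.49], [1.44, 155.28], [-77.14, 257.14], [18.33, 153.61], [-166.67, 166.67]. Speed limits (degrees/s): [147.25, 147.25, 180, 180, 180, 180].

INTERFACE

Orientations are given as [roll, pitch, yaw] about the fixed x, y, z axes, in that order (R = Rz(yaw) Ry(pitch) Rx(roll)).
In Python, from cell import env, capture, calibration gives the robot as it stands.
- The arm moves only by the tool drive_tool, never from a script. Its argument "targets" is a list of rows, each an object of numbers: "tx", "ty", "tz": the shift along the tool's x, y, z in m; "rx", "ry", "rz": the turn, a rotation vector about the tool's x, y, z in rad; "jaw": the opening, from 0 (shut) to 1 (fully open). In form: [{"tx": .., "ty": .., "tz": .., "rx": .., "ry": .., "rz": .., "jaw": ..}, ...]. A call has 1 to 8 rows; each row shifts and turns the commanded pose from where the row before left it, along the tool's axes as they then stand; what a row does not reach is not made up. A row lasts 1/12 s, in which the tool goes at most 41.7 mm and 7.16 degrees, less where a joint would pass 70% of its speed; a pose out of reach is approached as far as the arm can. A call with a gripper value outside its range is refused whole. The fingers move at their own pace and stop on an object; "squeeze" is the grip in N (left out, the last holds). Time passes only in rows, so rows that do not move let the fingers close. It gives the time, the measured TCP pose, the force and the opening at its end, in the units of the state.
- env.get_state(): the state, without advancing time (a new reading comes with each control period).
- capture(name): name is "side" or "top" or "wrist"; returns (picture, depth): 384x512x3 uint8, red, green, blue; 384x512 float32, m along the optical axis (not along the pixel's ray), 0 where there is no reading.
- calibration(name): a dict with "fx", "fy", "cx", "cy" (pixels), "view" (4x4, takes a point from world to camera coordinates). Camera axes: x right, y up, looking along -z (the intrinsics and any distortion apply to the point x, -y, -z); pixel columns grow to the right and rows downward; lengths in m; the calibration is good to about 2 mm. A picture is of the moment at which its call begins: read the wrist's pose just before it. calibration takes no time and is no camera call; for the wrist camera it gives the pose at the moment of the call.
- env.job_done(): hands the job in, once; it reports no verdict.
The state is a dict: "time": time; "joint_positions": joint angles; "qd": joint speeds; "joint_efforts": joint torques, N m; "tool_pos": TCP position; "ee_rot": TCP orientation; "ft_force": force on the tool from outside, world axes, zero at the start; "moment": the same for the moment, N m; "grip_width": finger opening in m.
Only numpy, scipy, OpenCV 4.12 (cv2) and the standard library are available. Lean on these libraries where they do the work, as an engineer would, in place of code of your own. Each camera call takes 0.05 s, during which the arm holds its last target.

## Working session

There is one attempt and no reset: what is moved stays moved. The work goes in short steps, Python scripts to look and compute and a tool call to move; the robot and the scene stay as the last step left them, time stands still between calls to the robot, and variables do not carry over. Pictures are saved under pics/ and viewed, and the job is handed in when it is done.

Besides the shell and the picture viewer there is one more tool, called after "Request:" as name([rows], argument=value, ...), one row to a line, values as JSON. drive_tool: Moves the arm, as the interface text tells. Its arguments: {"type":"object","properties":{"targets":{"type":"array","items":{"type":"object","properties":{"tx":{"type":"number"},"ty":{"type":"number"},"tz":{"type":"number"},"rx":{"type":"number"},"ry":{"type":"number"},"rz":{"type":"number"},"jaw":{"type":"number"}}}},"squeeze":{"type":"number"}},"required":["targets"]}

```bash
ls; mkdir -p pics; python3 - <<'E'
from cell import env,capture,calibration
import cv2,numpy as np
s=env.get_state();print(s)
for n in("top","side"):
    p,d=capture(n);cv2.imwrite(f"pics/{n}0.png",p[:,:,::-1]);np.savez(f"{n}0.npz",p=p,d=d)
    print(n,calibration(n))
E
```

```text
pics
{'time': 0.0, 'joint_positions': array([-7.54940615e+01,  7.13343015e+00,  9.46349389e+01, -7.00016765e-04,
        7.83505027e+01, -4.73406480e+00]), 'qd': array([ 0.1137649 ,  0.02064137,  0.07255556,  0.05162886, -0.05191164,
        0.02686491]), 'joint_efforts': array([-4.45764017e-04, -4.23615754e+01, -3.65450442e+01,  5.16532481e-06,
        6.95995390e-03,  2.34829670e-06]), 'tool_pos': array([ 0.21399216, -0.61311696,  0.23004491]), 'ee_rot': array([-1.79881477e+02, -9.12763489e-03,  1.92401360e+01]), 'ft_force': array([-0.10517185, -1.01581205, -0.8487017 ]), 'moment': array([ 0.00030089,  0.0339402 , -0.00759152]), 'grip_width': 0.08521524849608259}
top {'fx': 473.41542182867477, 'fy': 473.41542182867477, 'cx': 260.7917144623119, 'cy': 189.08023777604348, 'view': array([[-0.02567801, -0.99951003, -0.01789824, -0.01110217],
       [ 0.9943744 , -0.02737837,  0.10232291, -0.55541649],
       [-0.1027628 , -0.0151701 ,  0.9945902 , -1.414226  ],
       [ 0.        ,  0.        ,  0.        ,  1.        ]])}
side {'fx': 421.70315371380605, 'fy': 421.70315371380605, 'cx': 253.01336695074554, 'cy': 195.67917715500923, 'view': array([[-0.99366064, -0.11219726, -0.00709292,  0.56827931],
       [ 0.0822277 , -0.76836424,  0.63470859, -0.12941199],
       [-0.07666251,  0.63010171,  0.77271903, -1.25748793],
       [ 0.        ,  0.        ,  0.        ,  1.        ]])}
```

View pics/top0.png

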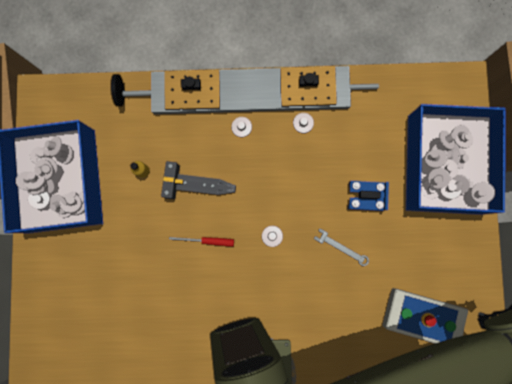

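View pics/side0.png

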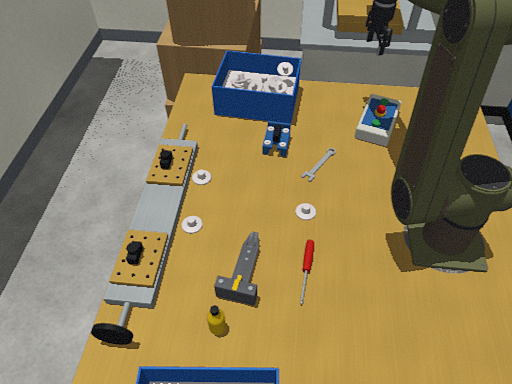

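Top: rail from its tip at (235,188) to the end stop at (170,181). Carrier at (368,196), wheel3 at (272,236), and the spanner at (342,247). Next I zoom in and measure.

```bash
cat > h.py <<'E'
import numpy as np,cv2
from cell import env,capture,calibration
def ray(cal,uv,z):
    V=cal["view"];R=V[:3,:3];t=V[:3,3];c=-R.T@t
    uv=np.atleast_2d(uv).astype(float)
    d=np.c_[(uv[:,0]-cal["cx"])/cal["fx"],-(uv[:,1]-cal["cy"])/cal["fy"],-np.ones(len(uv))]@R
    return c+d*((z-c[2])/d[:,2])[:,None]
def proj(cal,P):
    V=cal["view"];q=np.atleast_2d(P)@V[:3,:3].T+V[:3,3]
    return np.c_[cal["cx"]+cal["fx"]*q[:,0]/-q[:,2],cal["cy"]-cal["fy"]*q[:,1]/-q[:,2]]
def cloud(cal,d):
    v,u=np.mgrid[:d.shape[0],:d.shape[1]]
    p=np.stack([(u-cal["cx"])/cal["fx"]*d,-(v-cal["cy"])/cal["fy"]*d,-d],-1)
    return (p-cal["view"][:3,3])@cal["view"][:3,:3]
E
python3 - <<'E'
from h import *
z=np.load("top0.npz");p=z["p"]
a=cv2.resize(p[165:225,335:400],None,fx=6,fy=6,interpolation=cv2.INTER_CUBIC)
b=cv2.resize(p[150:210,155:245],None,fx=6,fy=6,interpolation=cv2.INTER_CUBIC)
c=np.zeros((720,540,3),np.uint8);c[:360,:390]=a;c[360:,:540]=b
cv2.imwrite("pics/zoom0.png",cv2.resize(c,(450,600))[:,:,::-1])
cal=calibration("top")
C=cloud(cal,z["d"])
print("table z",np.median(C[200:230,280:310,2]))
# white discs
x0,y0=340,170
roi=p[170:222,340:396].astype(int)
m=((roi.min(2)>130)).astype(np.uint8)
n,l,st,ce=cv2.connectedComponentsWithStats(m)
for i in range(1,n):
    if st[i,4]>15:
        uv=ce[i]+[340,170];print(st[i,4],uv,ray(cal,uv,.048), C[int(uv[1]+.5),int(uv[0]+.5)])
bl=((roi[...,2]>roi[...,0]+25)).astype(np.uint8)
n,l,st,ce=cv2.connectedComponentsWithStats(bl);print(st,ce+[340,170])
E
```

```text
table z -0.00010722695906542775
44 [355.95454545 185.06818182] [[ 0.55713214 -0.31166007  0.048     ]] [ 0.55729855 -0.31174347  0.04833132]
46 [380.15217391 186.56521739] [[ 0.55062901 -0.38361434  0.048     ]] [ 0.54930338 -0.38302216  0.0483021 ]
46 [355.36956522 203.08695652] [[ 0.50309733 -0.3074206   0.048     ]] [ 0.50359034 -0.30687692  0.04502455]
48 [379.5        204.29166667] [[ 0.49756403 -0.37894745  0.048     ]] [ 0.49864399 -0.38138056  0.0441539 ]
[[   0    0   56   52 2237]
 [   9   11   40   30  675]] [[366.96826106 195.40455968]
 [369.26222222 195.8162963 ]]
```

View pics/zoom0.png

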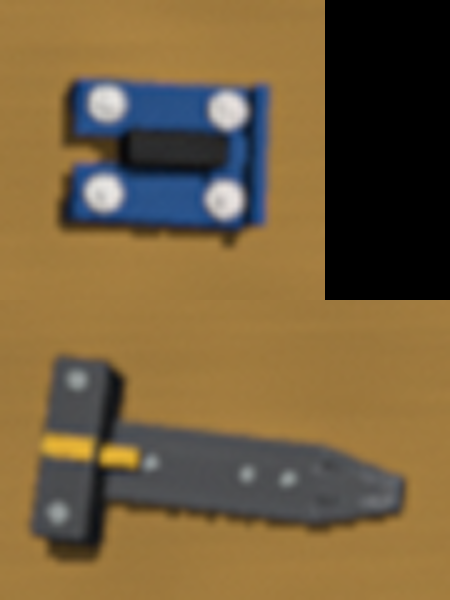

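Carrier's notch faces left (+y), toward the rail tip, so it only needs small alignment. Next I measure the rail.

```bash
python3 - <<'E'
from h import *
z=np.load("top0.npz");p=z["p"].astype(int);cal=calibration("top")
C=cloud(cal,z["d"])
# grey mask (low saturation, dark)
sat=p.max(2)-p.min(2)
m=((sat<30)&(p.max(2)<130)).astype(np.uint8); m[:,:150]=0;m[:,250:]=0;m[:155]=0;m[208:]=0
n,l,st,ce=cv2.connectedComponentsWithStats(m);k=1+np.argmax(st[1:,4]);print(st[k])
m=l==k
def fit(P):
    c=P.mean(0);u,s,v=np.linalg.svd(P-c);return c,v[0]
# head edges per column for 190..217 : upper/lower rows (sub-pixel via gradient on brightness+sat)
up=[];lo=[]
r=p[...,0].astype(float)
for c in range(184,212):
    col=r[165:210,c]; 
    rows=np.where(m[:,c])[0]
    up.append((c,rows.min()-.5));lo.append((c,rows.max()+.5))
U=ray(cal,up,.026)[:,:2];L=ray(cal,lo,.026)[:,:2]
for P in(U,L):
    c,v=fit(P);v=v*np.sign(v[1]);print("edge",c,"yaw",np.degrees(np.arctan2(v[1],v[0])))
# cloud: head-top points
w=C[155:205,150:240].reshape(-1,3)
h=w[(w[:,2]>.021)&(w[:,2]<.030)];print("head",len(h),h.min(0),h.max(0))
hh=h
c,v=fit(hh[:,:2]);v=v*np.sign(v[1]);print(c,np.degrees(np.arctan2(v[1],v[0])))
s=w[(w[:,2]>.055)&(w[:,2]<.07)];print("stop",len(s),s.mean(0));rect=cv2.minAreaRect(s[:,:2].astype(np.float32)*1000);print(rect)
c,v=fit(s[:,:2]);print("stop long dir",np.degrees(np.arctan2(v[1],v[0])))
# yellow
y=(p[...,0]>150)&(p[...,1]>100)&(p[...,2]<60)
cols=np.where(m.any(0))[0];print("cols",cols.min(),cols.max())
tip=np.where(m[:,cols.max()])[0];print("tip",tip,ray(cal,[cols.max()+.5,tip.mean()],.026))
# stop face edges (side facing rail) top: z .062
for n_ in("top",):pass
w=C[175:220,340:396].reshape(-1,3)
b=w[(w[:,2]>.036)&(w[:,2]<.043)];print("block",len(b),cv2.minAreaRect(b[:,:2].astype(np.float32)*1000))
b=w[(w[:,2]>.053)&(w[:,2]<.066)];print("plate",len(b),b.mean(0))
b=w[(w[:,2]>.067)];print("handle",len(b),b.mean(0),cv2.minAreaRect(b[:,:2].astype(np.float32)*1000))
E
```

```text
[ 161  162   75   38 1222]
edge [0.60008102 0.167315  ] yaw 81.69589533673668
edge [0.55098057 0.1679027 ] yaw 81.65983258069623
head 709 [0.5320781  0.05567292 0.02100485] [0.63628103 0.25026049 0.02995996]
[0.57269284 0.15042676] 82.24835842553523
stop 425 [0.58740309 0.24913507 0.06237396]
((588.057861328125, 249.85824584960938), (36.145545959472656, 110.0301284790039), 81.67849731445312)
stop long dir 171.60733275264818
cols 161 235
tip [186 187 188 189] [[0.56215339 0.05132246 0.026     ]]
block 475 ((526.1909790039062, -343.658203125), (103.452880859375, 84.52256774902344), 85.10456848144531)
plate 108 [ 0.5230897  -0.38726366  0.05924744]
handle 150 [ 0.52066777 -0.3348557   0.12748463] ((480.2443542480469, -208.74801635742188), (38.232643127441406, 351.9362487792969), 18.35873794555664)
```

Request:
drive_tool([
  {"tx": 0.032, "ty": -0.0124, "jaw": 1},
  {"tx": 0.032, "ty": -0.0124},
  {"tx": 0.032, "ty": -0.0124},
  {"tx": 0.032, "ty": -0.0124},
  {"tx": 0.032, "ty": -0.0124},
  {"tx": 0.032, "ty": -0.0124},
  {"tx": 0.032, "ty": -0.0124},
  {"tx": 0.032, "ty": -0.0124},
])

```text
$.targets[0]: bad value
```

Request:
drive_tool([
  {"tx": 0.032, "ty": -0.0124},
  {"tx": 0.032, "ty": -0.0124},
  {"tx": 0.032, "ty": -0.0124},
  {"tx": 0.032, "ty": -0.0124},
  {"rz": -0.115},
  {"rz": -0.115},
  {"rz": -0.115},
  {"rz": -0.115},
])

```text
$.targets[0]: bad value
```

Request:
drive_tool([
  {"rz": -0.115},
  {"rz": -0.115},
  {"rz": -0.115},
  {"rz": -0.115},
  {"rz": -0.115},
  {"rz": -0.115},
  {"tz": 0.0},
  {"tz": 0.0},
])

```text
$.targets[0]: bad value
```

```bash
python3 - <<'E'
from h import *
s=env.get_state();print(s["time"],s["tool_pos"],s["ee_rot"],s["joint_positions"])
cal=calibration("wrist");p,d=capture("wrist");np.savez("w1.npz",p=p,d=d,**cal)
cv2.imwrite("pics/w1.png",p[:,:,::-1])
E
```

```text
0.1 [ 0.21400841 -0.61315523  0.23015215] [-1.79889021e+02 -8.81032554e-03  1.92388549e+01] [-7.54936495e+01  7.13035059e+00  9.46279172e+01 -3.83806746e-04
  7.83530595e+01 -4.73243505e+00]
```

View pics/w1.png

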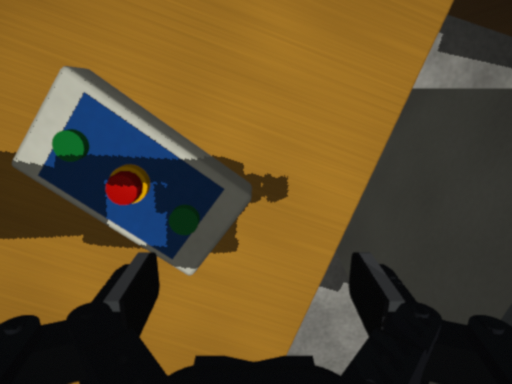

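The moves were refused, so the wrist still sees only the teach box. It looks like rows need all seven fields, so I'll send full rows.

Request:
drive_tool([
  {"tx": 0.032, "ty": -0.0124, "tz": 0, "rx": 0, "ry": 0, "rz": 0, "jaw": 1},
  {"tx": 0.032, "ty": -0.0124, "tz": 0, "rx": 0, "ry": 0, "rz": 0, "jaw": 1},
  {"tx": 0.032, "ty": -0.0124, "tz": 0, "rx": 0, "ry": 0, "rz": 0, "jaw": 1},
  {"tx": 0.032, "ty": -0.0124, "tz": 0, "rx": 0, "ry": 0, "rz": 0, "jaw": 1},
  {"tx": 0.032, "ty": -0.0124, "tz": 0, "rx": 0, "ry": 0, "rz": 0, "jaw": 1},
  {"tx": 0.032, "ty": -0.0124, "tz": 0, "rx": 0, "ry": 0, "rz": 0, "jaw": 1},
])

```text
time: 0.65
tool_pos: [0.3718, -0.4788, 0.2309]
ee_rot: [-180.0, 0.0, 19.2]
ft_force: [0.4, -0.2, 0.1]
grip_width: 0.0851
```

Request:
drive_tool([
  {"tx": 0.032, "ty": -0.0124, "tz": 0, "rx": 0, "ry": 0, "rz": 0, "jaw": 1},
  {"tx": 0.032, "ty": -0.0124, "tz": 0, "rx": 0, "ry": 0, "rz": 0, "jaw": 1},
  {"tx": 0.032, "ty": -0.0124, "tz": 0, "rx": 0, "ry": 0, "rz": 0, "jaw": 1},
  {"tx": 0.032, "ty": -0.0124, "tz": 0, "rx": 0, "ry": 0, "rz": 0, "jaw": 1},
  {"tx": 0.032, "ty": -0.0124, "tz": 0, "rx": 0, "ry": 0, "rz": 0, "jaw": 1},
  {"tx": 0.032, "ty": -0.0124, "tz": 0, "rx": 0, "ry": 0, "rz": 0, "jaw": 1},
])

```text
time: 1.15
tool_pos: [0.5286, -0.3452, 0.231]
ee_rot: [-180.0, 0.0, 19.2]
ft_force: [-0.8, -1.2, 0.6]
grip_width: 0.0853
```

Request:
drive_tool([
  {"tx": 0, "ty": 0, "tz": 0, "rx": 0, "ry": 0, "rz": -0.115, "jaw": 1},
  {"tx": 0, "ty": 0, "tz": 0, "rx": 0, "ry": 0, "rz": -0.115, "jaw": 1},
  {"tx": 0, "ty": 0, "tz": 0, "rx": 0, "ry": 0, "rz": -0.115, "jaw": 1},
  {"tx": 0, "ty": 0, "tz": 0, "rx": 0, "ry": 0, "rz": -0.115, "jaw": 1},
  {"tx": 0, "ty": 0, "tz": 0, "rx": 0, "ry": 0, "rz": -0.115, "jaw": 1},
])

```text
time: 1.57
tool_pos: [0.5276, -0.3463, 0.2308]
ee_rot: [-179.9, 0.0, 52.5]
ft_force: [0.1, -0.1, 0.5]
grip_width: 0.0851
```

Request:
drive_tool([
  {"tx": 0, "ty": 0, "tz": 0, "rx": 0, "ry": 0, "rz": -0.115, "jaw": 1},
  {"tx": 0, "ty": 0, "tz": 0, "rx": 0, "ry": 0, "rz": -0.115, "jaw": 1},
  {"tx": 0, "ty": 0, "tz": 0, "rx": 0, "ry": 0, "rz": -0.115, "jaw": 1},
  {"tx": 0, "ty": 0, "tz": 0, "rx": 0, "ry": 0, "rz": -0.115, "jaw": 1},
  {"tx": 0, "ty": 0, "tz": 0, "rx": 0, "ry": 0, "rz": -0.115, "jaw": 1},
  {"tx": 0, "ty": 0, "tz": 0, "rx": 0, "ry": 0, "rz": 0, "jaw": 1},
  {"tx": 0, "ty": 0, "tz": 0, "rx": 0, "ry": 0, "rz": 0, "jaw": 1},
])

```text
time: 2.15
tool_pos: [0.5275, -0.3466, 0.231]
ee_rot: [-180.0, -0.0, 85.0]
ft_force: [-1.2, -1.2, -0.4]
grip_width: 0.0854
```

```bash
python3 - <<'E'
from h import *
s=env.get_state();print(s["time"],s["tool_pos"],s["ee_rot"],s["joint_positions"])
cal=calibration("wrist");p,d=capture("wrist");np.savez("w1.npz",p=p,d=d,**cal)
cv2.imwrite("pics/w2.png",p[:,:,::-1])
E
```

```text
2.15 [ 0.5275332  -0.34657203  0.2309613 ] [-1.79970537e+02 -1.89778291e-02  8.49619330e+01] [-3.81748577e+01  4.79277890e+00  9.70727523e+01 -2.19112422e-04
  7.81695145e+01 -3.31367506e+01]
```

View pics/w2.png

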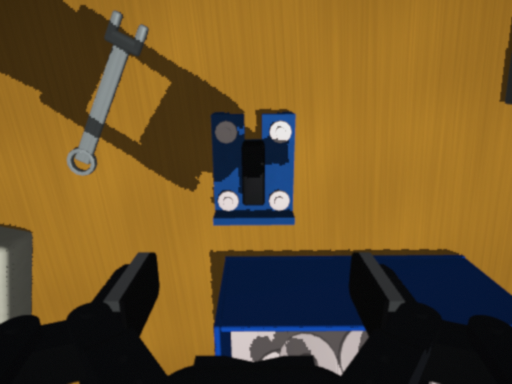

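Carrier at (254,168) with its notch up, the spanner at left, and the blue bin behind it from row 255 down. Now I measure the carrier and the bin clearance.

```bash
python3 - <<'E'
from h import *
z=np.load("w1.npz");p=z["p"].astype(int);cal={k:z[k] for k in("fx","fy","cx","cy","view")}
print("cam",-cal["view"][:3,:3].T@cal["view"][:3,3], "tcp px",proj(cal,[.5275,-.3466,.231]))
C=cloud(cal,z["d"]);w=C[100:230,200:305].reshape(-1,3)
b=w[(w[:,2]>.037)&(w[:,2]<.0425)];print("block",len(b),cv2.minAreaRect(b[:,:2].astype(np.float32)*1000))
b=w[(w[:,2]>.0455)&(w[:,2]<.051)];print("discs",len(b),cv2.minAreaRect(b[:,:2].astype(np.float32)*1000))
b=w[(w[:,2]>.068)];print("handle",len(b),cv2.minAreaRect(b[:,:2].astype(np.float32)*1000))
b=w[(w[:,2]>.056)&(w[:,2]<.064)];print("plate",len(b),cv2.minAreaRect(b[:,:2].astype(np.float32)*1000))
g=p[105:215,205:305];m=((g.max(2)-g.min(2)<30)&(g.min(2)>60)).astype(np.uint8)
n,l,st,ce=cv2.connectedComponentsWithStats(m)
for i in range(1,n):
    if st[i,4]>80: print(st[i],ce[i]+[205,105],ray(cal,ce[i]+[205,105],.048))
bin_=C[255:,220:470].reshape(-1,3);print("bin zmax",np.percentile(bin_[:,2],[50,99]))
r=bin_[(bin_[:,2]>.05)];print("bin y max",r[:,1].max(), "x",r[:,0].min(),r[:,0].max())
E
```

```text
cam [ 0.53427429 -0.26852827  0.37260819] tcp px [[254.13382586 258.67805149]]
block 4623 ((526.6015625, -344.0127868652344), (102.8507308959961, 84.12242889404297), 85.39312744140625)
discs 496 ((526.5989990234375, -347.9648132324219), (94.72863006591797, 83.29486083984375), 85.19762420654297)
handle 1455 ((528.0550537109375, -322.97149658203125), (109.52571105957031, 21.57185935974121), 85.51387786865234)
plate 715 ((524.8610229492188, -360.096923828125), (85.42042541503906, 83.6278305053711), 86.1823501586914)
[ 10  16  22  22 371] [225.61994609 131.74663073] [[ 0.50315107 -0.3066796   0.048     ]]
[ 64  16  22  22 385] [279.88051948 131.38181818] [[ 0.55596588 -0.31097879  0.048     ]]
[ 13  85  21  22 337] [227.79821958 200.4272997 ] [[ 0.49736272 -0.3773646   0.048     ]]
[ 64  85  21  21 338] [278.80177515 200.14792899] [[ 0.55030777 -0.38171323  0.048     ]]
bin zmax [0.11623532 0.31695828]
bin y max -0.26852827409667884 x 0.47703174647709745 0.7549596596533407
```

```bash
python3 - <<'E'
from h import *
z=np.load("w1.npz");cal={k:z[k] for k in("fx","fy","cx","cy","view")}
C=cloud(cal,z["d"])
for r in(252,258,280,300,320,326,330,350): print(r,C[r,290].round(3),C[r,240].round(3))
E
```

```text
252 [ 0.562 -0.469 -0.   ] [ 0.499 -0.464 -0.002]
258 [ 0.561 -0.474  0.006] [ 0.499 -0.469  0.004]
280 [ 0.556 -0.474  0.054] [ 0.501 -0.469  0.054]
300 [ 0.552 -0.473  0.091] [ 0.503 -0.469  0.09 ]
320 [ 0.549 -0.473  0.12 ] [ 0.504 -0.468  0.121]
326 [ 0.549 -0.473  0.128] [ 0.504 -0.47   0.128]
330 [ 0.548 -0.477  0.129] [ 0.504 -0.473  0.129]
350 [ 0.549 -0.526  0.1  ] [ 0.49  -0.572  0.046]
```

Request:
drive_tool([
  {"tx": -0.001, "ty": 0, "tz": 0.035, "rx": 0, "ry": 0, "rz": 0, "jaw": 1},
  {"tx": 0, "ty": -0.001, "tz": 0.035, "rx": 0, "ry": 0, "rz": 0, "jaw": 1},
  {"tx": 0, "ty": 0, "tz": 0.035, "rx": 0, "ry": 0, "rz": 0, "jaw": 1},
  {"tx": 0, "ty": 0, "tz": 0.035, "rx": 0, "ry": 0, "rz": 0, "jaw": 1},
  {"tx": 0, "ty": 0, "tz": 0.025, "rx": 0, "ry": 0, "rz": 0, "jaw": 1},
  {"tx": 0, "ty": 0, "tz": 0.02, "rx": 0, "ry": 0, "rz": 0, "jaw": 1},
  {"tx": 0, "ty": 0, "tz": 0, "rx": 0, "ry": 0, "rz": 0, "jaw": 1},
])

```text
time: 2.78
tool_pos: [0.5233, -0.345, 0.0404]
ee_rot: [-179.5, -0.3, 85.0]
ft_force: [-1.5, 0.6, -1.2]
grip_width: 0.0858
```

Request:
drive_tool([
  {"tx": 0, "ty": 0, "tz": 0, "rx": 0, "ry": 0, "rz": 0, "jaw": 0},
  {"tx": 0, "ty": 0, "tz": 0, "rx": 0, "ry": 0, "rz": 0, "jaw": 0},
  {"tx": 0, "ty": 0, "tz": 0, "rx": 0, "ry": 0, "rz": 0, "jaw": 0},
  {"tx": 0, "ty": 0, "tz": 0, "rx": 0, "ry": 0, "rz": 0, "jaw": 0},
  {"tx": 0, "ty": 0, "tz": 0, "rx": 0, "ry": 0, "rz": 0, "jaw": 0},
  {"tx": 0, "ty": 0, "tz": 0, "rx": 0, "ry": 0, "rz": 0, "jaw": 0},
  {"tx": 0, "ty": 0, "tz": 0, "rx": 0, "ry": 0, "rz": 0, "jaw": 0},
  {"tx": 0, "ty": 0, "tz": 0, "rx": 0, "ry": 0, "rz": 0, "jaw": 0},
], squeeze=60)

```text
time: 3.45
tool_pos: [0.5274, -0.3482, 0.0482]
ee_rot: [179.9, 0.1, 85.1]
ft_force: [-1.0, 1.4, 5.6]
grip_width: 0.0208
```

Request:
drive_tool([
  {"tx": 0.01, "ty": 0, "tz": 0, "rx": 0, "ry": 0, "rz": 0, "jaw": 0},
  {"tx": 0.02, "ty": -0.0005, "tz": 0, "rx": 0, "ry": 0, "rz": 0, "jaw": 0},
  {"tx": 0.02, "ty": -0.0005, "tz": 0, "rx": 0, "ry": 0, "rz": 0, "jaw": 0},
  {"tx": 0.02, "ty": -0.0005, "tz": 0, "rx": 0, "ry": 0, "rz": 0, "jaw": 0},
  {"tx": 0.02, "ty": -0.0005, "tz": 0, "rx": 0, "ry": 0, "rz": 0, "jaw": 0},
  {"tx": 0.02, "ty": -0.0005, "tz": 0, "rx": 0, "ry": 0, "rz": 0, "jaw": 0},
  {"tx": 0.02, "ty": -0.0005, "tz": 0, "rx": 0, "ry": 0, "rz": 0, "jaw": 0},
  {"tx": 0.02, "ty": -0.0005, "tz": 0, "rx": 0, "ry": 0, "rz": 0, "jaw": 0},
])

```text
time: 4.12
tool_pos: [0.5371, -0.1986, 0.0481]
ee_rot: [179.8, 0.2, 85.1]
ft_force: [-0.1, -5.4, 4.8]
grip_width: 0.0209
```

Request:
drive_tool([
  {"tx": 0.02, "ty": -0.0005, "tz": 0, "rx": 0, "ry": 0, "rz": 0, "jaw": 0},
  {"tx": 0.02, "ty": -0.0005, "tz": 0, "rx": 0, "ry": 0, "rz": 0.02, "jaw": 0},
  {"tx": 0.02, "ty": -0.0005, "tz": 0, "rx": 0, "ry": 0, "rz": 0.02, "jaw": 0},
  {"tx": 0.02, "ty": -0.0005, "tz": 0, "rx": 0, "ry": 0, "rz": 0.019, "jaw": 0},
  {"tx": 0.02, "ty": 0, "tz": 0, "rx": 0, "ry": 0, "rz": 0, "jaw": 0},
  {"tx": 0.02, "ty": 0, "tz": 0, "rx": 0, "ry": 0, "rz": 0, "jaw": 0},
  {"tx": 0.02, "ty": 0, "tz": 0, "rx": 0, "ry": 0, "rz": 0, "jaw": 0},
  {"tx": 0, "ty": 0, "tz": 0, "rx": 0, "ry": 0, "rz": 0, "jaw": 0},
])

```text
time: 4.78
tool_pos: [0.5521, -0.056, 0.0482]
ee_rot: [179.8, -0.1, 81.8]
ft_force: [1.9, 7.7, 7.0]
grip_width: 0.021
```

```bash
python3 - <<'E'
from h import *
s=env.get_state();print(s["time"],s["tool_pos"],s["ee_rot"],s["ft_force"])
P=s["tool_pos"][:2];u=np.array([.1444,.9895]);q=P-[.577,.1767];print("rail x,y",q@u,q@[-u[1],u[0]])
p,d=capture("side");cv2.imwrite("pics/side1.png",p[:,:,::-1])
p,d=capture("top");np.savez("top1.npz",p=p,d=d);cv2.imwrite("pics/top1.png",p[:,:,::-1])
E
```

```text
4.7833 [ 0.55208515 -0.05603851  0.0481561 ] [ 1.79811555e+02 -1.00023017e-01  8.18433437e+01] [1.93784236 7.73749086 6.98014762]
rail x,y -0.23389245726775856 -0.008954197830274027
```

View pics/top1.png

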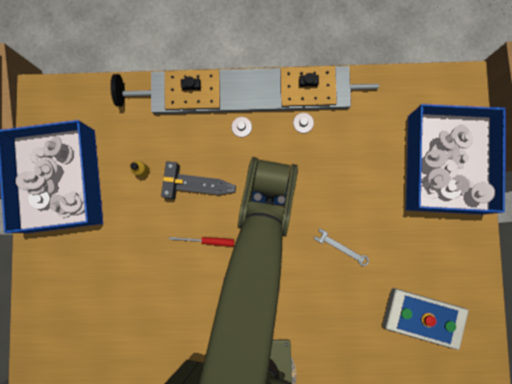

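View pics/side1.png

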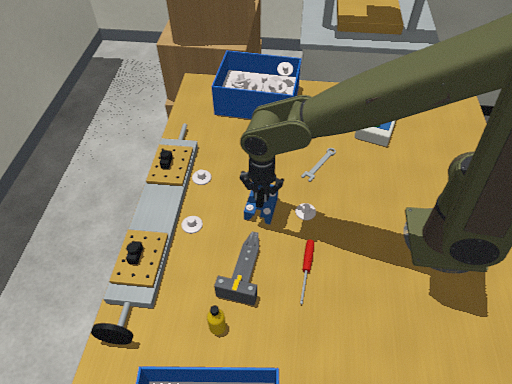

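Carrier held at about 28 mm before the tip, laterally 9 mm off; nothing disturbed. I shift it and look with the wrist camera.

Request:
drive_tool([
  {"tx": 0, "ty": -0.0045, "tz": 0, "rx": 0, "ry": 0, "rz": 0, "jaw": 0},
  {"tx": 0, "ty": -0.0045, "tz": 0, "rx": 0, "ry": 0, "rz": 0, "jaw": 0},
  {"tx": 0, "ty": 0, "tz": 0, "rx": 0, "ry": 0, "rz": 0, "jaw": 0},
  {"tx": 0, "ty": 0, "tz": 0, "rx": 0, "ry": 0, "rz": 0, "jaw": 0},
])

```text
time: 5.22
tool_pos: [0.5433, -0.0573, 0.0482]
ee_rot: [179.7, -0.0, 81.7]
ft_force: [3.6, 1.9, 6.0]
grip_width: 0.021
```

```bash
python3 - <<'E'
from h import *
s=env.get_state();print(s["time"],s["tool_pos"],s["ee_rot"],s["ft_force"])
P=s["tool_pos"][:2];u=np.array([.1444,.9895]);q=P-[.577,.1767];print("rail x,y",q@u,q@[-u[1],u[0]])
cal=calibration("wrist");p,d=capture("wrist");np.savez("w3.npz",p=p,d=d,**cal)
cv2.imwrite("pics/w3.png",p[:,:,::-1])
E
```

```text
5.2167 [ 0.54334618 -0.05734271  0.04821455] [ 1.79708560e+02 -3.13309362e-02  8.17328721e+01] [3.59546195 1.85619099 5.98697631]
rail x,y -0.23644487304697134 -0.0004953116675951857
```

View pics/w3.png

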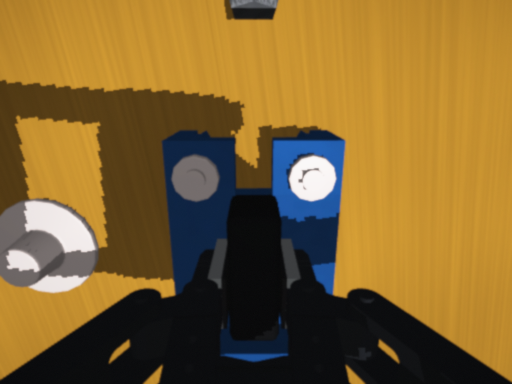

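The wrist view shows the discs centred at column 253.5 and the rail tip at column 253, so it is aligned. I advance gently.

Request:
drive_tool([
  {"tx": 0.01, "ty": 0, "tz": 0, "rx": 0, "ry": 0, "rz": 0, "jaw": 0},
  {"tx": 0.01, "ty": 0, "tz": 0, "rx": 0, "ry": 0, "rz": 0, "jaw": 0},
  {"tx": 0.01, "ty": 0, "tz": 0, "rx": 0, "ry": 0, "rz": 0, "jaw": 0},
  {"tx": 0.01, "ty": 0, "tz": 0, "rx": 0, "ry": 0, "rz": 0, "jaw": 0},
  {"tx": 0.01, "ty": 0, "tz": 0, "rx": 0, "ry": 0, "rz": 0, "jaw": 0},
  {"tx": 0.01, "ty": 0, "tz": 0, "rx": 0, "ry": 0, "rz": 0, "jaw": 0},
  {"tx": 0.008, "ty": 0, "tz": 0, "rx": 0, "ry": 0, "rz": 0, "jaw": 0},
  {"tx": 0, "ty": 0, "tz": 0, "rx": 0, "ry": 0, "rz": 0, "jaw": 0},
])

```text
time: 5.93
tool_pos: [0.5523, 0.0094, 0.0481]
ee_rot: [179.8, 0.1, 81.8]
ft_force: [-0.4, -2.1, 9.0]
grip_width: 0.0209
```

```bash
python3 - <<'E'
from h import *
s=env.get_state();print(s["time"],s["tool_pos"],s["ee_rot"],s["ft_force"])
P=s["tool_pos"][:2];u=np.array([.1444,.9895]);q=P-[.577,.1767];print("rail x,y",q@u,q@[-u[1],u[0]])
cal=calibration("wrist");p,d=capture("wrist");np.savez("w4.npz",p=p,d=d,**cal)
cv2.imwrite("pics/w4.png",p[:,:,::-1])
E
```

```text
5.9333 [0.55231775 0.00941155 0.04814573] [1.79848089e+02 1.04213778e-01 8.17888193e+01] [-0.43157038 -2.09467909  9.04675872]
rail x,y -0.16909603388583774 0.0002666384300420953
```

View pics/w4.png

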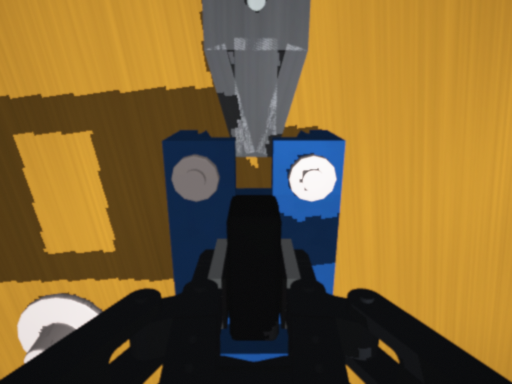

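```bash
python3 - <<'E'
from h import *
z=np.load("w4.npz");p=z["p"].astype(int);cal={k:z[k] for k in("fx","fy","cx","cy","view")}
sat=p.max(2)-p.min(2)
M=[]
for r in range(2,42,4):
    c=np.where(sat[r,150:360]<40)[0]+150
    e=ray(cal,[[c.min()-.5,r],[c.max()+.5,r]],.026);M.append(e.mean(0));print(r,c.min(),c.max(),np.linalg.norm(e[0]-e[1]).round(4),e.mean(0).round(4))
for r in range(150,176,6):
    b=np.where((p[r,140:370,2]>p[r,140:370,0]+20))[0]+140
    e=ray(cal,[[b.min()-.5,r],[b.max()+.5,r]],.040);print(r,b.min(),b.max(),np.linalg.norm(e[0]-e[1]).round(4),e.mean(0).round(4))
for uv in([195,178],[312,178]):print(ray(cal,uv,.048))
for Z in (0.026,.040):print(proj(cal,[[.5523,.0094,Z],[.5523+.0866,.0094+.5937*1,Z]]))
E
```

```text
2 202 309 0.0475 [0.5692 0.1225 0.026 ]
6 203 309 0.0473 [0.5692 0.1209 0.026 ]
10 203 309 0.0474 [0.569  0.1194 0.026 ]
14 202 308 0.0476 [0.5683 0.1179 0.026 ]
18 202 308 0.0477 [0.5681 0.1163 0.026 ]
22 203 308 0.0474 [0.5681 0.1147 0.026 ]
26 203 308 0.0476 [0.5679 0.1131 0.026 ]
30 204 308 0.0473 [0.5679 0.1114 0.026 ]
34 204 307 0.047 [0.5674 0.1098 0.026 ]
38 204 307 0.0472 [0.5672 0.1082 0.026 ]
150 163 344 0.0834 [0.5593 0.0602 0.04  ]
156 164 343 0.0829 [0.5589 0.0574 0.04  ]
162 164 343 0.0834 [0.5585 0.0546 0.04  ]
168 165 342 0.0829 [0.5581 0.0518 0.04  ]
174 165 342 0.0834 [0.5577 0.0489 0.04  ]
[[0.53190949 0.05291261 0.048     ]]
[[0.58344802 0.0454376  0.048     ]]
[[  254.11730005   238.44878304]
 [  108.99128782 71032.11496706]]
[[  254.21920425   250.56712667]
 [  229.8244964  11440.54666704]]
```

Alignment is good: yaw agrees and the rail sits 0.8 mm toward tool +y. I correct that and slide on.

Request:
drive_tool([
  {"tx": 0.008, "ty": 0.0008, "tz": 0, "rx": 0, "ry": 0, "rz": 0, "jaw": 0},
  {"tx": 0.008, "ty": 0, "tz": 0, "rx": 0, "ry": 0, "rz": 0, "jaw": 0},
  {"tx": 0.008, "ty": 0, "tz": 0, "rx": 0, "ry": 0, "rz": 0, "jaw": 0},
  {"tx": 0.008, "ty": 0, "tz": 0, "rx": 0, "ry": 0, "rz": 0, "jaw": 0},
  {"tx": 0.008, "ty": 0, "tz": 0, "rx": 0, "ry": 0, "rz": 0, "jaw": 0},
  {"tx": 0, "ty": 0, "tz": 0, "rx": 0, "ry": 0, "rz": 0, "jaw": 0},
])

```text
time: 6.48
tool_pos: [0.5589, 0.0487, 0.0481]
ee_rot: [179.9, 0.1, 81.8]
ft_force: [0.9, -2.2, 8.9]
grip_width: 0.0208
```

Request:
drive_tool([
  {"tx": 0.008, "ty": 0, "tz": 0, "rx": 0, "ry": 0, "rz": 0, "jaw": 0},
  {"tx": 0.008, "ty": 0, "tz": 0, "rx": 0, "ry": 0, "rz": 0, "jaw": 0},
  {"tx": 0.008, "ty": 0, "tz": 0, "rx": 0, "ry": 0, "rz": 0, "jaw": 0},
  {"tx": 0.006, "ty": 0, "tz": 0, "rx": 0, "ry": 0, "rz": 0, "jaw": 0},
  {"tx": 0, "ty": 0, "tz": 0, "rx": 0, "ry": 0, "rz": 0, "jaw": 0},
])

```text
time: 6.9
tool_pos: [0.5631, 0.0781, 0.0481]
ee_rot: [179.9, 0.1, 81.8]
ft_force: [0.1, -4.0, 8.8]
grip_width: 0.0208
```

Request:
drive_tool([
  {"tx": 0.006, "ty": 0, "tz": 0, "rx": 0, "ry": 0, "rz": 0, "jaw": 0},
  {"tx": 0.006, "ty": 0, "tz": 0, "rx": 0, "ry": 0, "rz": 0, "jaw": 0},
  {"tx": 0.006, "ty": 0, "tz": 0, "rx": 0, "ry": 0, "rz": 0, "jaw": 0},
  {"tx": 0.006, "ty": 0, "tz": 0, "rx": 0, "ry": 0, "rz": 0, "jaw": 0},
  {"tx": 0.006, "ty": 0, "tz": 0, "rx": 0, "ry": 0, "rz": 0, "jaw": 0},
  {"tx": 0, "ty": 0, "tz": 0, "rx": 0, "ry": 0, "rz": 0, "jaw": 0},
])

```text
time: 7.4
tool_pos: [0.5674, 0.1076, 0.0481]
ee_rot: [179.9, 0.1, 81.8]
ft_force: [-0.2, -4.9, 9.5]
grip_width: 0.0206
```

Request:
drive_tool([
  {"tx": 0.005, "ty": 0, "tz": 0, "rx": 0, "ry": 0, "rz": 0, "jaw": 0},
  {"tx": 0.005, "ty": 0, "tz": 0, "rx": 0, "ry": 0, "rz": 0, "jaw": 0},
  {"tx": 0.005, "ty": 0, "tz": 0, "rx": 0, "ry": 0, "rz": 0, "jaw": 0},
  {"tx": 0.005, "ty": 0, "tz": 0, "rx": 0, "ry": 0, "rz": 0, "jaw": 0},
  {"tx": 0.005, "ty": 0, "tz": 0, "rx": 0, "ry": 0, "rz": 0, "jaw": 0},
  {"tx": 0, "ty": 0, "tz": 0, "rx": 0, "ry": 0, "rz": 0, "jaw": 0},
], squeeze=100)

```text
time: 7.9
tool_pos: [0.571, 0.1308, 0.0483]
ee_rot: [179.9, 0.3, 81.8]
ft_force: [-0.4, -9.5, 10.8]
grip_width: 0.0201
```

```bash
python3 - <<'E'
from h import *
s=env.get_state();print(s["time"],s["tool_pos"],s["ee_rot"],s["ft_force"])
P=s["tool_pos"][:2];u=np.array([.1444,.9895]);q=P-[.577,.1767];print("rail x,y",q@u,q@[-u[1],u[0]])
cal=calibration("wrist");p,d=capture("wrist");np.savez("w5.npz",p=p,d=d,**cal)
cv2.imwrite("pics/w5.png",p[:,:,::-1])
E
```

```text
7.9 [0.5709978  0.13079609 0.0482734 ] [179.86357923   0.29974493  81.78660497] [-0.35390787 -9.51573653 10.75119498]
rail x,y -0.046288634878606856 -0.000689342638492769
```

View pics/w5.png

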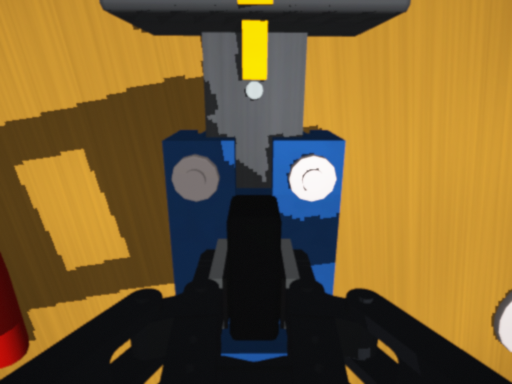

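The tongue at (255,50) lines up with the notch, and the push force is about 9.5 N as the lips meet the balls. About 46 mm remains.

Request:
drive_tool([
  {"tx": 0.005, "ty": 0, "tz": 0, "rx": 0, "ry": 0, "rz": 0, "jaw": 0},
  {"tx": 0.005, "ty": 0, "tz": 0, "rx": 0, "ry": 0, "rz": 0, "jaw": 0},
  {"tx": 0.005, "ty": 0, "tz": 0, "rx": 0, "ry": 0, "rz": 0, "jaw": 0},
  {"tx": 0.005, "ty": 0, "tz": 0, "rx": 0, "ry": 0, "rz": 0, "jaw": 0},
  {"tx": 0, "ty": 0, "tz": 0, "rx": 0, "ry": 0, "rz": 0, "jaw": 0},
])

```text
time: 8.37
tool_pos: [0.5739, 0.151, 0.0483]
ee_rot: [179.9, 0.2, 81.8]
ft_force: [-0.7, -7.6, 10.3]
grip_width: 0.0202
```

Request:
drive_tool([
  {"tx": 0.004, "ty": 0, "tz": 0, "rx": 0, "ry": 0, "rz": 0, "jaw": 0},
  {"tx": 0.004, "ty": 0, "tz": 0, "rx": 0, "ry": 0, "rz": 0, "jaw": 0},
  {"tx": 0.004, "ty": 0, "tz": 0, "rx": 0, "ry": 0, "rz": 0, "jaw": 0},
  {"tx": 0, "ty": 0, "tz": 0, "rx": 0, "ry": 0, "rz": 0, "jaw": 0},
])

```text
time: 8.7
tool_pos: [0.5756, 0.1625, 0.0483]
ee_rot: [179.9, 0.3, 81.8]
ft_force: [-1.0, -10.4, 11.3]
grip_width: 0.02
```

Request:
drive_tool([
  {"tx": 0.002, "ty": 0, "tz": 0, "rx": 0, "ry": 0, "rz": 0, "jaw": 0},
  {"tx": 0.002, "ty": 0, "tz": 0, "rx": 0, "ry": 0, "rz": 0, "jaw": 0},
  {"tx": 0.002, "ty": 0, "tz": 0, "rx": 0, "ry": 0, "rz": 0, "jaw": 0},
  {"tx": 0, "ty": 0, "tz": 0, "rx": 0, "ry": 0, "rz": 0, "jaw": 0},
])

```text
time: 9.03
tool_pos: [0.5765, 0.1684, 0.0483]
ee_rot: [179.9, 0.3, 81.7]
ft_force: [-0.8, -8.9, 10.6]
grip_width: 0.0206
```

Request:
drive_tool([
  {"tx": 0.002, "ty": 0, "tz": 0, "rx": 0, "ry": 0, "rz": 0, "jaw": 0},
  {"tx": 0.002, "ty": 0, "tz": 0, "rx": 0, "ry": 0, "rz": 0, "jaw": 0},
  {"tx": 0, "ty": 0, "tz": 0, "rx": 0, "ry": 0, "rz": 0, "jaw": 0},
])

```text
time: 9.28
tool_pos: [0.577, 0.173, 0.0483]
ee_rot: [179.9, 0.2, 81.7]
ft_force: [-0.3, -6.8, 10.5]
grip_width: 0.0204
```

Request:
drive_tool([
  {"tx": 0.002, "ty": 0, "tz": 0, "rx": 0, "ry": 0, "rz": 0, "jaw": 0},
  {"tx": 0, "ty": 0, "tz": 0, "rx": 0, "ry": 0, "rz": 0, "jaw": 0},
])

```text
time: 9.45
tool_pos: [0.5774, 0.1748, 0.0483]
ee_rot: [179.9, 0.2, 81.7]
ft_force: [-1.1, -8.2, 10.4]
grip_width: 0.0202
```

Request:
drive_tool([
  {"tx": 0.002, "ty": 0, "tz": 0, "rx": 0, "ry": 0, "rz": 0, "jaw": 0},
  {"tx": 0, "ty": 0, "tz": 0, "rx": 0, "ry": 0, "rz": 0, "jaw": 0},
])

```text
time: 9.62
tool_pos: [0.5776, 0.1767, 0.0483]
ee_rot: [179.9, 0.2, 81.7]
ft_force: [-1.4, -8.6, 11.1]
grip_width: 0.0201
```

```bash
python3 - <<'E'
from h import *
s=env.get_state();print(s["time"],s["tool_pos"],s["ee_rot"],s["ft_force"])
cal=calibration("wrist");p,d=capture("wrist");np.savez("w6.npz",p=p,d=d,**cal)
cv2.imwrite("pics/w6.png",p[:,:,::-1])
E
```

```text
9.6167 [0.57760662 0.17673232 0.04828803] [179.86943647   0.21460706  81.74949436] [-1.40885425 -8.59812434 11.06630608]
```

View pics/w6.png

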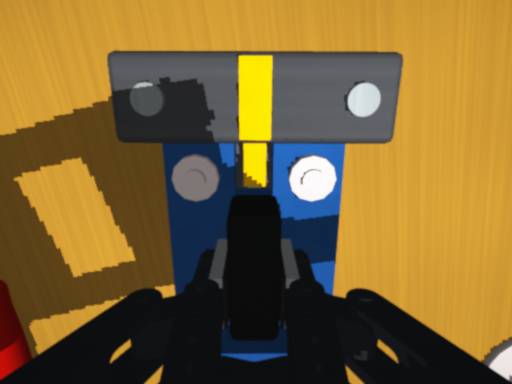

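The front face is now at the stop's edge (row 142). I keep pushing in small steps until the snap and the steep rise.

Request:
drive_tool([
  {"tx": 0.001, "ty": 0, "tz": 0, "rx": 0, "ry": 0, "rz": 0, "jaw": 0},
  {"tx": 0, "ty": 0, "tz": 0, "rx": 0, "ry": 0, "rz": 0, "jaw": 0},
])

```text
time: 9.83
tool_pos: [0.5777, 0.1776, 0.0483]
ee_rot: [179.9, 0.2, 81.7]
ft_force: [-1.3, -8.2, 11.1]
grip_width: 0.0199
```

Request:
drive_tool([
  {"tx": 0.001, "ty": 0, "tz": 0, "rx": 0, "ry": 0, "rz": 0, "jaw": 0},
  {"tx": 0, "ty": 0, "tz": 0, "rx": 0, "ry": 0, "rz": 0, "jaw": 0},
])

```text
time: 10.0
tool_pos: [0.5778, 0.1785, 0.0483]
ee_rot: [179.9, 0.2, 81.8]
ft_force: [-0.9, -9.8, 11.3]
grip_width: 0.0201
```

Request:
drive_tool([
  {"tx": 0.001, "ty": 0, "tz": 0, "rx": 0, "ry": 0, "rz": 0, "jaw": 0},
  {"tx": 0, "ty": 0, "tz": 0, "rx": 0, "ry": 0, "rz": 0, "jaw": 0},
])

```text
time: 10.17
tool_pos: [0.5778, 0.1785, 0.0483]
ee_rot: [179.9, 0.4, 81.8]
ft_force: [-2.0, -14.3, 12.8]
grip_width: 0.0201
```

Request:
drive_tool([
  {"tx": 0.001, "ty": 0, "tz": 0, "rx": 0, "ry": 0, "rz": 0, "jaw": 0},
  {"tx": 0, "ty": 0, "tz": 0, "rx": 0, "ry": 0, "rz": 0, "jaw": 0},
])

```text
time: 10.33
tool_pos: [0.5777, 0.1786, 0.0483]
ee_rot: [179.9, 0.5, 81.7]
ft_force: [-3.0, -15.9, 14.1]
grip_width: 0.0199
```

Request:
drive_tool([
  {"tx": 0.002, "ty": 0, "tz": 0, "rx": 0, "ry": 0, "rz": 0, "jaw": 0},
  {"tx": 0, "ty": 0, "tz": 0, "rx": 0, "ry": 0, "rz": 0, "jaw": 0},
], squeeze=120)

```text
time: 10.5
tool_pos: [0.5777, 0.1787, 0.0485]
ee_rot: [180.0, 0.7, 81.7]
ft_force: [-4.9, -23.3, 17.1]
grip_width: 0.0197
```

Request:
drive_tool([
  {"tx": 0.002, "ty": 0, "tz": 0, "rx": 0, "ry": 0, "rz": 0, "jaw": 0},
  {"tx": 0, "ty": 0, "tz": 0, "rx": 0, "ry": 0, "rz": 0, "jaw": 0},
])

```text
time: 10.67
tool_pos: [0.5776, 0.1788, 0.0485]
ee_rot: [-180.0, 0.9, 81.8]
ft_force: [-7.8, -29.8, 20.8]
grip_width: 0.0199
```

Request:
drive_tool([
  {"tx": 0.002, "ty": 0, "tz": 0, "rx": 0, "ry": 0, "rz": 0, "jaw": 0},
  {"tx": 0, "ty": 0, "tz": 0, "rx": 0, "ry": 0, "rz": 0, "jaw": 0},
])

```text
time: 10.83
tool_pos: [0.5777, 0.1789, 0.0487]
ee_rot: [-179.9, 1.1, 81.8]
ft_force: [-9.6, -36.7, 23.4]
grip_width: 0.0199
```

```bash
python3 - <<'E'
from h import *
s=env.get_state();print(s["time"],s["tool_pos"],s["ee_rot"],s["ft_force"])
cal=calibration("wrist");p,d=capture("wrist");np.savez("w7.npz",p=p,d=d,**cal)
q=np.load("w6.npz")["p"]
a=cv2.resize(q[120:210,150:360],None,fx=3,fy=3);b=cv2.resize(p[120:210,150:360],None,fx=3,fy=3)
cv2.imwrite("pics/w7.png",np.vstack([a,b])[:,:,::-1])
E
```

```text
10.8333 [0.57765392 0.17886479 0.04868302] [-179.90159149    1.11407911   81.78168036] [ -9.6023808  -36.70817708  23.3852611 ]
```

View pics/w7.png

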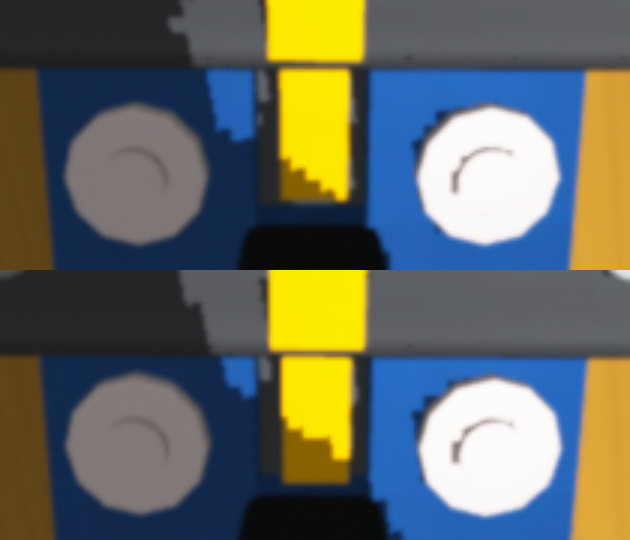

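Force is up to 38 N with the position pinned at y=0.1788: end stop reached. I relieve the push and open.

Request:
drive_tool([
  {"tx": -0.003, "ty": 0, "tz": 0, "rx": 0, "ry": 0, "rz": 0, "jaw": 0},
  {"tx": -0.003, "ty": 0, "tz": 0, "rx": 0, "ry": 0, "rz": 0, "jaw": 0},
  {"tx": 0, "ty": 0, "tz": 0, "rx": 0, "ry": 0, "rz": 0, "jaw": 0},
  {"tx": 0, "ty": 0, "tz": 0, "rx": 0, "ry": 0, "rz": 0, "jaw": 0},
], squeeze=60)

```text
time: 11.22
tool_pos: [0.5777, 0.1787, 0.0484]
ee_rot: [179.9, 0.4, 81.7]
ft_force: [-3.5, -15.7, 13.6]
grip_width: 0.0198
```

Request:
drive_tool([
  {"tx": 0, "ty": 0, "tz": 0, "rx": 0, "ry": 0, "rz": 0, "jaw": 1},
  {"tx": 0, "ty": 0, "tz": 0, "rx": 0, "ry": 0, "rz": 0, "jaw": 1},
  {"tx": 0, "ty": 0, "tz": 0, "rx": 0, "ry": 0, "rz": 0, "jaw": 1},
  {"tx": 0, "ty": 0, "tz": 0, "rx": 0, "ry": 0, "rz": 0, "jaw": 1},
  {"tx": 0, "ty": 0, "tz": 0, "rx": 0, "ry": 0, "rz": 0, "jaw": 1},
  {"tx": 0, "ty": 0, "tz": 0, "rx": 0, "ry": 0, "rz": 0, "jaw": 1},
  {"tx": 0, "ty": 0, "tz": 0, "rx": 0, "ry": 0, "rz": 0, "jaw": 1},
])

```text
time: 11.8
tool_pos: [0.577, 0.1832, 0.0461]
ee_rot: [-180.0, 0.0, 81.8]
ft_force: [0.3, 0.3, 0.0]
grip_width: 0.0848
```

Request:
drive_tool([
  {"tx": 0, "ty": 0, "tz": -0.02, "rx": 0, "ry": 0, "rz": 0, "jaw": 1},
  {"tx": 0, "ty": 0, "tz": -0.035, "rx": 0, "ry": 0, "rz": 0, "jaw": 1},
  {"tx": 0, "ty": 0, "tz": -0.035, "rx": 0, "ry": 0, "rz": 0, "jaw": 1},
  {"tx": 0, "ty": 0, "tz": -0.035, "rx": 0, "ry": 0, "rz": 0, "jaw": 1},
  {"tx": -0.03, "ty": 0, "tz": -0.02, "rx": 0, "ry": 0, "rz": 0, "jaw": 1},
  {"tx": -0.03, "ty": 0, "tz": 0, "rx": 0, "ry": 0, "rz": 0, "jaw": 1},
  {"tx": 0, "ty": 0, "tz": 0, "rx": 0, "ry": 0, "rz": 0, "jaw": 1},
  {"tx": 0, "ty": 0, "tz": 0, "rx": 0, "ry": 0, "rz": 0, "jaw": 1},
])

```text
time: 12.47
tool_pos: [0.5686, 0.1228, 0.1917]
ee_rot: [180.0, -0.0, 81.6]
ft_force: [-0.7, 1.0, -0.0]
grip_width: 0.0852
```

```bash
python3 - <<'E'
from h import *
s=env.get_state();print(s["time"],s["tool_pos"],s["ee_rot"],s["ft_force"])
cal=calibration("wrist");p,d=capture("wrist");np.savez("w8.npz",p=p,d=d,**cal)
cv2.imwrite("pics/w8.png",p[:,:,::-1])
p,d=capture("side");cv2.imwrite("pics/side2.png",p[:,:,::-1])
E
```

```text
12.4667 [0.56860593 0.12281106 0.19173592] [ 1.79961679e+02 -2.65430376e-02  8.16350744e+01] [-0.67945318  1.00615171 -0.00397113]
```

View pics/w8.png

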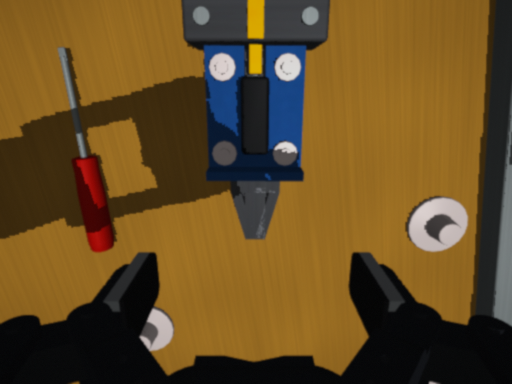

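View pics/side2.png

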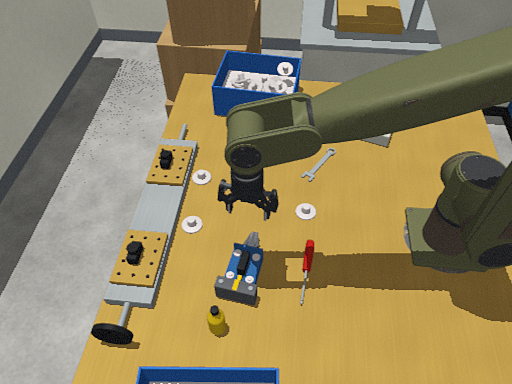

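Carrier sits between the stop (row 44) and the exposed rail tip (row 239). I check the tip-to-back distance (70 mm if home) and the disc-to-stop distance.

```bash
python3 - <<'E'
from h import *
z=np.load("w8.npz");p=z["p"].astype(int);cal={k:z[k] for k in("fx","fy","cx","cy","view")}
C=cloud(cal,z["d"])
u=np.array([np.cos(np.radians(81.7)),np.sin(np.radians(81.7)),0])
for r in list(range(160,190,2)): print(r,p[r,215],C[r,215].round(4),(C[r,215]@u).round(4))
for r in range(228,246,2): print(r,p[r,256],C[r,256].round(4),(C[r,256]@u).round(4))
for r in range(30,52,2): print(r,p[r,215],C[r,215].round(4),(C[r,215]@u).round(4))
g=p[45:170,200:310];m=((g.max(2)-g.min(2)<30)&(g.min(2)>60)).astype(np.uint8)
n,l,st,ce=cv2.connectedComponentsWithStats(m)
for i in range(1,n):
    if st[i,4]>80: q=ray(cal,ce[i]+[200,45],.048)[0];print("disc",q.round(4),(q@u).round(4))
E
```

```text
160 [64 63 68] [0.5365 0.1445 0.0431] 0.2204
162 [23 33 51] [0.5357 0.1421 0.0401] 0.218
164 [10 26 49] [0.5352 0.14   0.0387] 0.2158
166 [ 9 23 45] [0.5349 0.1383 0.0393] 0.214
168 [ 6 19 37] [0.5356 0.1379 0.0462] 0.2138
170 [ 6 19 37] [0.5364 0.1376 0.0529] 0.2136
172 [ 7 22 44] [0.537  0.1373 0.0593] 0.2134
174 [ 7 24 47] [0.5366 0.1355 0.0589] 0.2115
176 [ 8 24 47] [0.5363 0.1338 0.0591] 0.2098
178 [ 9 25 48] [0.5361 0.1322 0.0597] 0.2082
180 [28 30 40] [0.5357 0.1303 0.0592] 0.2063
182 [59 42 16] [ 0.5257  0.1129 -0.0007] 0.1876
184 [62 43 13] [ 0.5253  0.1107 -0.0008] 0.1854
186 [62 43 14] [ 0.5248  0.1084 -0.0013] 0.183
188 [61 42 13] [ 0.5244  0.1061 -0.0017] 0.1807
228 [60 62 64] [0.5624 0.0658 0.0253] 0.1463
230 [62 64 67] [0.5621 0.0641 0.0264] 0.1446
232 [71 73 76] [0.5617 0.0616 0.0255] 0.142
234 [75 76 80] [0.5614 0.0592 0.0251] 0.1396
236 [66 66 70] [0.5611 0.0573 0.0259] 0.1377
238 [82 72 61] [0.5607 0.0545 0.0245] 0.1348
240 [145 104  37] [ 0.5588  0.0401 -0.0008] 0.1203
242 [152 107  34] [ 0.5584  0.0375 -0.001 ] 0.1177
244 [152 108  34] [ 5.581e-01  3.550e-02 -2.000e-04] 0.1157
30 [57 58 61] [0.5571 0.2455 0.0618] 0.3233
32 [58 60 62] [0.5568 0.2444 0.0604] 0.3222
34 [60 61 64] [0.5564 0.2432 0.0594] 0.3209
36 [59 61 64] [0.5563 0.2416 0.0606] 0.3194
38 [52 52 55] [0.556  0.2403 0.0605] 0.318
40 [38 38 40] [0.5558 0.2389 0.0607] 0.3166
42 [18 18 19] [0.5552 0.2381 0.0568] 0.3157
44 [17 27 44] [0.554  0.2381 0.0455] 0.3156
46 [ 21  59 115] [0.5532 0.2373 0.0406] 0.3147
48 [ 22  63 124] [0.5529 0.236  0.0394] 0.3133
50 [ 22  64 124] [0.5526 0.2344 0.0398] 0.3118
disc [0.5565 0.2204 0.048 ] 0.2985
disc [0.6089 0.2127 0.048 ] 0.2984
disc [0.5462 0.1505 0.048 ] 0.2278
disc [0.5987 0.1431 0.048 ] 0.228
```

The check puts the back plate 71.5 mm from the rail tip (70 nominal, ±1–2). The stop face is 110 mm from the back, so the front is against the stop. The bystanders are unchanged in the side view.

```bash
python3 - <<'E'
from h import *
a=cv2.imread("pics/side0.png").astype(int);b=cv2.imread("pics/side2.png").astype(int)
for n,(x0,y0,x1,y1) in dict(w1=(190,165,215,190),w2=(180,212,205,238),w3=(293,200,320,222),oiler=(200,303,232,340),spanner=(298,145,340,185),driver=(296,236,318,262)).items():
    print(n,np.abs(a-b)[y0:y1,x0:x1].mean().round(2))
s=env.get_state();print(s["time"],s["ft_force"]);print(env.job_done())
E
```

```text
w1 11.05
w2 11.47
w3 11.46
oiler 10.29
spanner 22.17
driver 23.07
12.5667 [ 0.13766456  0.12859414 -0.39060333]
the job is handed in; nothing more can be done
None
```

The carrier is on the rail, notched end first, pushed against the end stop and released. I handed the job in at 12.6 s with the open gripper clear above.

I gripped the carrier by its handle, lined it up with the rail and slid it on. I pushed until the tool stopped moving and the horizontal force rose from about 10 N to about 38 N. The wrist force peaked at about 45 N.

**Seating:** After release, the wrist camera put the carrier's back 71.5 mm from the rail tip (70 mm nominal). The stop face measured about 110 mm from its back, against 111.5 mm nominal. That is home to within 1–2 mm, with the tongue in the notch.

**Snap not confirmed:** I couldn't read the spring balls, I did no pull test, and the forces showed no clear drop as they snapped in. That they hold the carrier is inferred from its position and the force rise at the stop.

**Bystanders:** By eye, the side view shows the wheels, oiler, screwdriver and spanner where they were. My pixel comparison of the before and after pictures did not confirm this. It gave mean differences of 10–23 grey levels everywhere, highest at the spanner and screwdriver. I put that down to lighting and the arm's shadow but did not check, and I handed in from the same script before reading those numbers. No move went near them.

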